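# Close the drying can and hold the box's cover over its screw holes

### The arm

A 6-joint arm with a two-finger parallel gripper is mounted at the origin on a cart in front of the work surface, level with it; the furniture and walls round the work are solid. World frame = base frame: x ahead of the robot, y to its left, z up, the work surface at z = 0. Lengths are in mm, angles in rad, forces in N, time in s.
With the tool pointing down it reaches from about 300 to 775 mm from the base axis. Payload 14.6 kg.
Tool frame: the origin (TCP) lies between the finger pads; the fingertips stand manip.tip_reach ahead of it and the grasp point (between the pads) lies 5 mm behind it (manip.tip_reach is the distance from the TCP to the fingertips, in mm); z points along the fingers, y is the line along which they close (so a half turn about z gives the same grasp; the last joint's range is limited). The gripper opens to 94 mm and grips with 3 to 60 N. Pads are 16 mm wide; open, the fingers measure 119 mm over their backs; the gripper's body (75 mm by 177 mm) begins 78 mm behind the grasp point.
Start: joints at [-0.067, 0.3, 1.521, -0, 1.321, -0.067], TCP at [549.99, -0.002, 219.446] pointing down, gripper open.
Joint ranges: [-3.03, 3.03], [-0.79, 2.21], [0.23, 2.52], [-1.04, 4.18], [0, 3.07], [-2.55, 2.55]. Speed limits (rad/s): [2.22, 2.22, 2.57, 3.14, 3.14, 3.14].

### API

Orientations are given as [roll, pitch, yaw] about the fixed x, y, z axes, in that order (R = Rz(yaw) Ry(pitch) Rx(roll)).
In Python, from cell import manip gives the robot as it stands. The module is installed in compiled form; this text tells all that it offers.
- The arm moves only by the shell command python3 -m creep 'ROWS' [FORCE]. ROWS is JSON, a list of rows, each a list of 3 entries, a list of its own where there are three numbers: the opening, from -1 (shut) to 1 (fully open), then the shift along the tool's x, y, z in cm, then the turn about the tool's z in units of 5 degrees (1.0 is 5 degrees). In form: [[grip, [tx, ty, tz], roll], ...]. A call has 1 to 12 rows; each row is the pose to reach, as a shift and turn from the pose commanded when the call began, along the tool's axes at that moment; what a row does not reach only later rows make up. A row lasts 1/10 s, in which the tool goes at most 50 mm and 8.59 degrees, less where a joint would pass 70% of its speed; a pose out of reach is approached as far as the arm can. A call with a gripper value outside its range is refused whole. The fingers move at their own pace and stop on an object; FORCE is the grip in N (left out, the last holds). Time passes only in rows, so rows that repeat a pose let the fingers close. It gives the time, the measured TCP pose, the force, the opening and the grip force at its end, in the units of the state.
- manip.read_state(): the state, without advancing time (a new reading comes with each control period).
- manip.camera(name): name is "scene" or "side" or "wrist"; returns the picture (384x512x3 uint8, red, green, blue); there is no depth.
- manip.camera_params(name): a dict with "fovy" (degrees; the focal length in pixels is half the picture's height over the tangent of half this angle, whatever the lens; pixels are square), "cx", "cy" (the principal point, pixels), "origin" and "attitude" of the camera in the world. Camera axes: x right, y down, z forward; pixel columns grow to the right and rows downward; lengths in mm; the calibration is good to about 2 mm. A picture is of the moment at which its call begins: read the wrist's pose just before it. camera_params takes no time and is no camera call; for the wrist camera it gives the pose at the moment of the call.
- manip.sign_off(): hands the job in; it is judged then, once.
The state is a dict: "clock": time; "joints": joint angles; "qd": joint speeds; "effort": joint torques, N m; "eef_pos": TCP position; "eef_rot": TCP orientation; "wrist_force": force on the tool from outside, world axes, zero at the start; "moment": the same for the moment, N m; "finger_gap": finger opening in mm; "finger_force": force on a finger pad.
Only numpy, scipy, OpenCV 4.12 (cv2) and the standard library are available. Lean on these libraries where they do the work, as an engineer would, in place of code of your own. Each camera call takes 0.05 s, during which the arm holds its last target. There are 200 camera calls.

### The job

Screw the white cap of the can inside the grey open box fully home (clockwise), then pick up the loose aluminium cover plate by its handle and hold it level about a centimetre above the box's rim, the right way round, so that all four threaded holes of the box can be seen whole through the cover's holes. Finish still holding it there, motionless and not touching the box (never bump or rest the cover on it), so that a colleague can start the screws; leave everything else where it stands.

Things in the scene. Friction and masses are not known exactly. Their poses are not given: they have to be found in the camera images.
- box: dryer box, fixed to the bench: open, grey, 134 (x) by 180 (y) by 64 mm high, walls 5 mm. Origin: centre of underside, z up. Inside: a can with white screw cap in the middle, and four corner bosses flush with the rim, each with a vertical 8 mm threaded hole (see thread_a to d). Black cable gland on its +x face. Between the bosses 128 mm are free along y for open fingers
- cover: cover plate of the box, loose, flat on the bench: aluminium, 134 (x) by 180 (y) by 5 mm, about 0.28 kg, balanced about its middle, where a black bar handle stands on top. Four 16 mm holes in the box's pattern (-y end 100 mm apart, +y end 60 mm), so it fits one way round only: its +y end over the box's +y end. Origin: centre of underside, z up
- handle (a point): middle of the cover's handle bar, 34 mm above the plate's underside. The bar runs along the cover's y: 90 mm long, 14 mm wide and thick, 22 mm free below it down to the plate, save for two 10 mm posts 34 mm either side of the middle. Axes as the cover's
- can_lid (a joint): turn of the can's screw cap in rad: 0 is screwed fully home against its stop; it starts loose, at 0.5 to 1.2, and falls as the cap is turned clockwise seen from above. The cap does not rise or sink, turns easily (about 0.02 N m) and stays where it is left
- cap_grip (a point): centre of the top face of the can's cap, 60.5 mm above the bench (3.5 mm below the box's rim). The cap is white, ribbed and round, 37 mm across and 14 mm high, on the black can, which is fixed in the box. Axes as the box's
- spare_can: bystander: a second, loose can with a white screw cap, 37 mm across, 50 mm high, outside the box; origin in its underside
- cover_glasses: bystander: small cardboard box 34x34x20 mm; origin in its underside
- beaker: bystander: glass beaker 57 mm across, 72 mm high; origin in its underside
- bottle: bystander: white bottle with a white cap, 53 mm across, 87 mm high; origin in its underside
- dish: bystander: clear petri dish 59 mm across, 14 mm high; origin in its underside
- counter: bystander: hand tally counter 77x43x23 mm with a ring; origin in its underside
- thread_a (a point): mouth of the box's threaded hole A, at the rim, at (-50, -75, 64) mm in the box's frame; axes as the box's
- hole_a (a point): centre, on the plate's underside, of the cover's hole A, at (-50, -75, 0) mm in the cover's frame; belongs over thread_a; axes as the cover's
- thread_b (a point): mouth of the box's threaded hole B, at the rim, at (50, -75, 64) mm in the box's frame; axes as the box's
- hole_b (a point): centre, on the plate's underside, of the cover's hole B, at (50, -75, 0) mm in the cover's frame; belongs over thread_b; axes as the cover's
- thread_c (a point): mouth of the box's threaded hole C, at the rim, at (-30, 75, 64) mm in the box's frame; axes as the box's
- hole_c (a point): centre, on the plate's underside, of the cover's hole C, at (-30, 75, 0) mm in the cover's frame; belongs over thread_c; axes as the cover's
- thread_d (a point): mouth of the box's threaded hole D, at the rim, at (30, 75, 64) mm in the box's frame; axes as the box's
- hole_d (a point): centre, on the plate's underside, of the cover's hole D, at (30, 75, 0) mm in the cover's frame; belongs over thread_d; axes as the cover's

How it is judged (in metres and radians):
On the way, in this order (a step that is already met when the one before it is completed fails the run):
1. the can's cap is screwed fully home, while the cover still lies on the bench (value of joint can_lid below 0.12 rad and height (world z) of cover below 0.01 m), for 0.2 s.
2. the cover is lifted by the gripper (height (world z) of cover above 0.03 m and contact force between cover and the fingers above 1 N), for 0.2 s.
At the end, for the whole second after the job is handed in: the cap is within 0.12 rad of fully home; the cover is held in the fingers, at rest, within 0.08 rad of level, its four holes each within 4 mm sideways of their threaded holes and 2 to 25 mm above the rim, not touching the box; no bystander has moved more than 30 mm (value of joint can_lid below 0.12 rad and horizontal distance between hole_a and thread_a below 0.004 m and z of hole_a in the frame of thread_a between 0.002 and 0.025 m and horizontal distance between hole_b and thread_b below 0.004 m and z of hole_b in the frame of thread_b between 0.002 and 0.025 m and horizontal distance between hole_c and thread_c below 0.004 m and z of hole_c in the frame of thread_c between 0.002 and 0.025 m and horizontal distance between hole_d and thread_d below 0.004 m and z of hole_d in the frame of thread_d between 0.002 and 0.025 m and angle between cover's own z axis and vertical below 0.08 rad and contact force between cover and the fingers above 1 N and not (contact force between cover and box above 0.05 N) and linear speed of cover below 0.015 m/s and angular speed of cover below 0.1 rad/s and distance of each of spare_can, cover_glasses, beaker, bottle, dish, counter from where it was at the start of the episode below 0.03 m); the arm keeps its last pose, push and grip.
It fails at once if the cover bumps or rests on the box (more than 2 N) (contact force between cover and box above 2 N).
It fails at once if a bystander is knocked away (more than 30 mm) (distance of any of spare_can, cover_glasses, beaker, bottle, dish, counter from where it was at the start of the episode above 0.03 m).
It also fails if it takes over 58 s, if anything falls off the work surface, if the arm or the gripper's body presses on something with over 40 N, if the wrist force passes 120 N, or if a joint passes its speed limit or range.

## Working session

There is one attempt and no reset: what is moved stays moved. The work goes in short steps, Python scripts to look and compute and a shell command to move; the robot and the scene stay as the last step left them, time stands still between calls to the robot, and variables do not carry over. Pictures are saved under pics/ and viewed, at most 10 in all, crops included, and the job is handed in when it is done.

```bash
mkdir -p pics; python3 - <<'E'
from cell import manip
import cv2
s=manip.read_state();print(s,manip.tip_reach)
for n in("scene","side","wrist"):
    print(n,manip.camera_params(n))
    im=manip.camera(n);cv2.imwrite(f"pics/{n}0.png",im[:,:,::-1])
a=[cv2.imread(f"pics/{n}0.png") for n in("scene","side")]
E
```

```text
{'clock': 0.0, 'joints': array([-6.66495865e-02,  3.00483103e-01,  1.52158431e+00, -9.42558454e-06,
        1.32070617e+00, -6.66043991e-02]), 'qd': array([-1.52652477e-03, -9.99344681e-04,  7.65270939e-05, -2.02566767e-03,
        7.74818321e-04, -4.20210101e-04]), 'effort': array([-1.53750298e-03, -5.31805658e+01, -3.52735734e+01,  7.07558286e-02,
        2.43994006e-02, -4.79655944e-05]), 'eef_pos': array([ 5.49749950e+02, -1.58645090e-02,  2.18878376e+02]), 'eef_rot': array([-3.14041374e+00, -6.94873073e-05,  1.57075344e+00]), 'wrist_force': array([ 0.59110933, -0.10945364,  0.01253877]), 'moment': array([-0.06475543,  0.01041184, -0.06929814]), 'finger_force': 0.0, 'finger_gap': 93.88548606760982} 14.0
scene {'fovy': 51.69454380781489, 'cx': 258.95058680781756, 'cy': 187.42598779437, 'origin': array([-203.58688011, -696.53377172,  689.68772553]), 'attitude': array([-2.11660585,  0.00658806, -0.77524552])}
side {'fovy': 42.36852984972085, 'cx': 249.15601142541615, 'cy': 193.17406403680127, 'origin': array([ -415.8064657 , -1294.29863376,   929.88723544]), 'attitude': array([-2.04327064, -0.01623034, -0.59718709])}
wrist {'fovy': 71.72240206074343, 'cx': 252.18545510433626, 'cy': 193.62402637087533, 'origin': array([549.8973172 ,  65.71551528, 384.00213287]), 'attitude': array([ 2.91064111e+00,  1.95885338e-03, -1.90902035e-05])}
```

View pics/scene0.png

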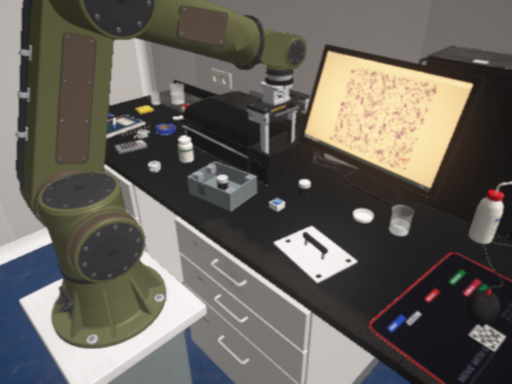

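View pics/wrist0.png

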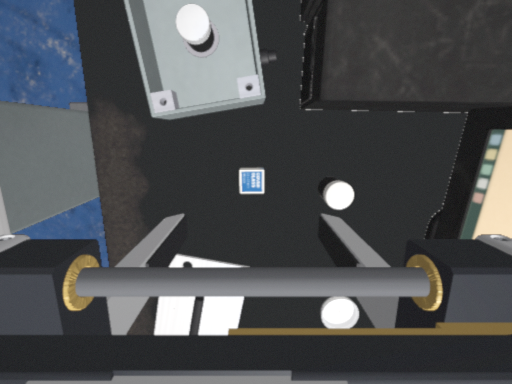

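The scene view shows the box at about (222,184), with the cover at (315,252) and its handle at (315,243). In the wrist view, box threads A and B are at (163,101) and (249,87), the cap is at (193,24), and the gland is on +x. The fingers partly hide the cover.

```bash
cat > h.py <<'E'
import numpy as np,cv2
from scipy.spatial.transform import Rotation as R
from cell import manip
def cam(n):
    p=manip.camera_params(n); return p
def ray(p,uv,z):
    f=192/np.tan(np.radians(p["fovy"])/2)
    d=R.from_euler('xyz',p["attitude"]).apply([(uv[0]-p["cx"])/f,(uv[1]-p["cy"])/f,1.])
    o=p["origin"]; return o+d*(z-o[2])/d[2]
def snap(n,f):
    p=cam(n); im=manip.camera(n)[:,:,::-1].copy(); cv2.imwrite(f"pics/{f}.png",im); return p,im
E
python3 - <<'E'
from h import *
p=cam("wrist")
A=ray(p,(163,101),64);B=ray(p,(249,87),64);C=ray(p,(193,24),60.5)
print(A,B,np.linalg.norm(A-B),np.degrees(np.arctan2(*(B-A)[[1,0]])),C)
im=cv2.imread("pics/scene0.png")
g=cv2.cvtColor(im,cv2.COLOR_BGR2GRAY)[220:285,270:360]
cv2.imwrite("pics/c.png",cv2.resize(im[150:290,170:370],None,fx=4,fy=4,interpolation=cv2.INTER_CUBIC))
E
```

```text
[447.23680038  99.3284664   64.        ] [545.7296461  114.34340124  64.        ] 99.63076295969697 8.667831488882182 [484.90743032 179.25960525  60.5       ]
```

View pics/c.png

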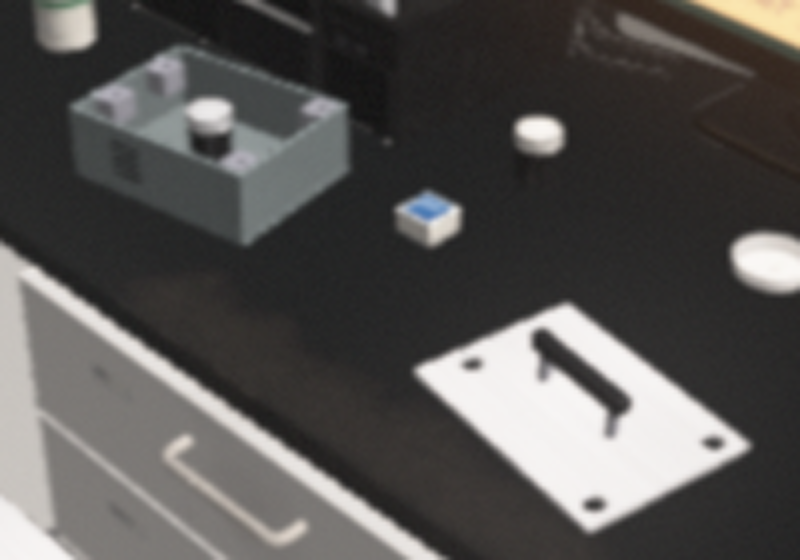

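The crop shows cover holes at full-image pixels (288,241), (348,260.5) and (318.5,276). The fourth is hidden behind the handle.

```bash
python3 - <<'E'
from h import *
p=cam("scene")
for n,uv,z in[("h1",(288,241),5),("h2",(348,260.5),5),("h3",(318.5,276),5),("k1",(170+415/4,150+370/4),5),("k2",(170+750/4,150+445/4),5),("k3",(170+590/4,150+530/4),5),("k4",(170+568/4,150+303/4),5),("e1",(170+542/4,150+340/4),38),("e2",(170+620/4,150+402/4),38),("spare",(170+540/4,150+132/4),50),("glass",(170+430/4,150+205/4),20),("dish",(362+0,215),7)]:
    print(n,ray(p,uv,z).round(0))
E
```

```text
h1 [ 442. -145.    5.]
h2 [ 492. -305.    5.]
h3 [ 394. -287.    5.]
k1 [ 410. -122.    5.]
k2 [ 506. -323.    5.]
k3 [ 375. -299.    5.]
k4 [ 542. -147.    5.]
e1 [ 462. -187.   38.]
e2 [ 448. -262.   38.]
spare [652. -25.  50.]
glass [548.  -5.  20.]
dish [ 686. -220.    7.]
```

```bash
python3 -m creep '[[0.3,[5,-3,0],0],[0.3,[9,-6.5,0],0],[0.3,[9,-6.5,0],0],[0.3,[9,-6.5,0],0],[0.3,[9,-6.5,0],0]]'; python3 - <<'E'
from h import *
p,im=snap("wrist","w1");print(manip.read_state()["eef_pos"])
E
```

```text
clock: 0.65
eef_pos: [485.6, 89.5, 219.5]
eef_rot: [3.141, 0.0, 1.571]
wrist_force: [-0.5, -0.6, -0.4]
finger_gap: 61.7
finger_force: 0.0
[485.6866624   89.17735582 219.40215846]
```

View pics/w1.png

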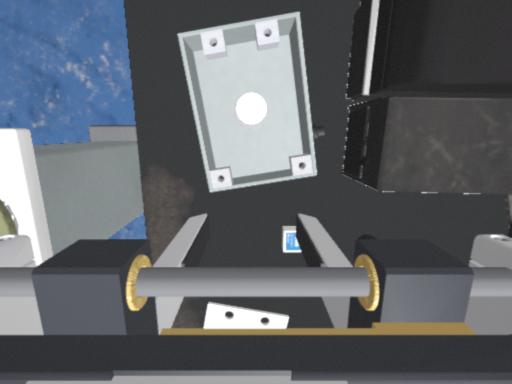

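The wrist view shows the whole box: threads A(222,179), B(302,166), C(213,42) and D(268,32), with the cap at (251,109). The cover's C and D holes are at (229,314) and (265,320).

```bash
cat >> h.py <<'E'
def dark(im,uv,r=6,inv=False):
    u,v=map(int,uv); g=cv2.cvtColor(im,cv2.COLOR_BGR2GRAY)[v-r:v+r+1,u-r:u+r+1].astype(float)
    w=np.clip(np.median(g)-15-g,0,None)
    n,l,s,c=cv2.connectedComponentsWithStats((w>0).astype(np.uint8))
    k=min(range(1,n),key=lambda i:np.hypot(*(c[i]-r))-0.2*s[i,4]); w=w*(l==k)
    y,x=np.mgrid[-r:r+1,-r:r+1]; return np.array([u+(w*x).sum()/w.sum(),v+(w*y).sum()/w.sum()])
H=np.array([[-50,-75],[50,-75],[-30,75],[30,75]],float)
def fit(P,M=H):
    "rigid 2D fit P=R M+t -> t,yaw deg,residuals"
    m,q=M.mean(0),P.mean(0);a=M-m;b=P-q
    th=np.arctan2((a[:,0]*b[:,1]-a[:,1]*b[:,0]).sum(),(a*b).sum())
    Q=np.array([[np.cos(th),-np.sin(th)],[np.sin(th),np.cos(th)]])
    t=q-Q@m; return t,np.degrees(th),P-(M@Q.T+t)
E
python3 - <<'E'
from h import *
p=cam("wrist");im=cv2.imread("pics/w1.png")
px=[dark(im,c) for c in[(222,179),(302,166),(213,42),(268,32)]];print(np.round(px,1))
P=np.array([ray(p,c,64)[:2] for c in px]);print(P.round(1));print(fit(P))
m=(im[80:140,225:280].min(2)>235).astype(np.uint8);n,l,s,c=cv2.connectedComponentsWithStats(m);k=1+s[1:,4].argmax();print(s[k],c[k]+[225,80],ray(p,c[k]+[225,80],60.5))
px=[dark(im,c) for c in[(229,314),(265,320)]];P=np.array([ray(p,c,5)[:2] for c in px]);print(px,P,fit(P,H[2:]))
E
```

```text
[[220.8 177.9]
 [301.5 165. ]
 [213.4  42.9]
 [267.4  33.2]]
[[447.   99.2]
 [544.9 115. ]
 [443.  248.8]
 [502.  258.3]]
(array([484.24957301, 180.35460042]), np.float64(9.100652711512462), array([[ 0.25265289,  0.8466041 ],
       [-0.54845923,  0.79620024],
       [ 0.26605712, -0.81917118],
       [ 0.02974922, -0.82363316]]))
[ 11  12  31  33 792] [250.96085859 108.10606061] [483.9932897  180.99059168  60.5       ]
[array([228.84583159, 314.37285295]), array([264.46961326, 320.29107299])] [[ 446.77396548 -138.25208576]
 [ 505.4314627  -149.51275428]] (array([ 461.96291741, -217.53746839]), np.float64(-10.8670454090634), array([[ 0.13327073, -0.02558441],
       [-0.13327073,  0.02558441]]))
```

```bash
python3 -m creep '[[0.3,[5,-0.1,0],-1.5],[0.3,[9.1,-0.1,3],-3],[0.3,[9.1,-0.1,7],-4.5],[0.3,[9.1,-0.1,10],-6],[0.3,[9.1,-0.1,13],-7],[0.3,[9.1,-0.1,15],-7],[0.3,[9.1,-0.1,17.1],-7],[0.3,[9.1,-0.1,17.1],-7],[0.3,[9.1,-0.1,17.1],-7]]' 15; python3 -m creep '[[-0.4,[0,0,0],0],[-0.4,[0,0,0],0],[-0.4,[0,0,0],0],[-0.4,[0,0,0],0],[-0.4,[0,0,0],0],[-0.4,[0,0,0],0]]' 15
```

```text
clock: 1.6
eef_pos: [484.6, 180.4, 48.6]
eef_rot: [-3.141, -0.0, 2.181]
wrist_force: [-0.2, 0.7, 0.2]
finger_gap: 61.0
finger_force: 0.0
clock: 2.2
eef_pos: [484.3, 181.1, 49.0]
eef_rot: [3.141, 0.0, 2.182]
wrist_force: [-0.0, -0.2, 6.7]
finger_gap: 36.4
finger_force: 15.0
```

```bash
python3 -m creep '[[-0.4,[0,0,0],1],[-0.4,[0,0,0],2],[-0.4,[0,0,0],3],[-0.4,[0,0,0],4],[-0.4,[0,0,0],5],[-0.4,[0,0,0],6],[-0.4,[0,0,0],6]]'; python3 -c "
from h import *
print(manip.read_state()['moment'])"; python3 -m creep '[[-0.4,[0,0,0],1],[-0.4,[0,0,0],2],[-0.4,[0,0,0],3],[-0.4,[0,0,0],4],[-0.4,[0,0,0],4]]';  python3 -c "
from h import *
print(manip.read_state()['moment'])"; python3 -m creep '[[-0.4,[0,0,0],1],[-0.4,[0,0,0],2],[-0.4,[0,0,0],3],[-0.4,[0,0,0],4],[-0.4,[0,0,0],4]]';  python3 -c "
from h import *
print(manip.read_state()['moment'])"
```

```text
clock: 2.9
eef_pos: [484.1, 181.0, 49.0]
eef_rot: [3.141, -0.0, 1.655]
wrist_force: [-1.6, -1.7, 8.1]
finger_gap: 36.9
finger_force: 15.0
[-0.15148483  0.28685918 -0.01353545]
clock: 3.4
eef_pos: [484.0, 181.1, 48.5]
eef_rot: [-3.142, -0.0, 1.308]
wrist_force: [0.3, 0.3, 1.9]
finger_gap: 36.7
finger_force: 15.0
[ 0.12887965 -0.02507432 -0.03993994]
clock: 3.9
eef_pos: [483.8, 181.1, 48.3]
eef_rot: [-3.141, 0.0, 0.961]
wrist_force: [0.2, 2.5, -0.2]
finger_gap: 37.0
finger_force: 15.0
[0.25046428 0.12576281 0.00739109]
```

```bash
python3 -m creep '[[-0.4,[0,0,0],1],[-0.4,[0,0,0],2],[-0.4,[0,0,0],2]]'; python3 -c "
from h import *
print(manip.read_state()['moment'])"; python3 -m creep '[[-0.4,[0,0,0],1],[-0.4,[0,0,0],2],[-0.4,[0,0,0],2]]';  python3 -c "
from h import *
print(manip.read_state()['moment'])"
```

```text
clock: 4.2
eef_pos: [483.6, 181.1, 48.3]
eef_rot: [-3.141, 0.001, 0.788]
wrist_force: [-2.7, 2.0, 0.5]
finger_gap: 36.4
finger_force: 15.0
[ 0.25863189  0.47916948 -0.04167924]
clock: 4.5
eef_pos: [483.6, 181.2, 48.2]
eef_rot: [-3.141, 0.001, 0.614]
wrist_force: [-2.2, 2.7, -0.9]
finger_gap: 36.9
finger_force: 15.0
[0.59393535 0.550952   0.01257701]
```

```bash
for i in 1; do python3 -m creep '[[-0.4,[0,0,0],0],[-0.4,[0,0,0],0],[-0.4,[0,0,0],1],[-0.4,[0,0,0],2],[-0.4,[0,0,0],3]]' 40; python3 -c "
from h import *
for i in range(4):
  s=manip.read_state();print(s['moment'],s['joints'][5],s['effort'][5],s['eef_rot'][2]);manip.camera('wrist')
snap('wrist','w2')"; done
```

```text
clock: 5.0
eef_pos: [482.9, 181.0, 48.2]
eef_rot: [-3.141, 0.003, 0.351]
wrist_force: [-10.3, 3.3, 2.4]
finger_gap: 36.4
finger_force: 40.0
[0.61758986 1.844828   1.19331956] 1.507349273846684 -0.8392034657299519 0.3509130457934275
[ 1.39227316 -0.09847548 -0.05979119] 1.513301313670432 -1.1129778251051903 0.3447684928204171
[ 1.31893719 -0.09712768  0.04335243] 1.5075523729814038 1.3353744149208069 0.3503253306309273
[ 1.27902921 -0.14725212 -0.02533764] 1.5053555222259323 0.48970961943268776 0.35234227239772764
```

View pics/w2.png

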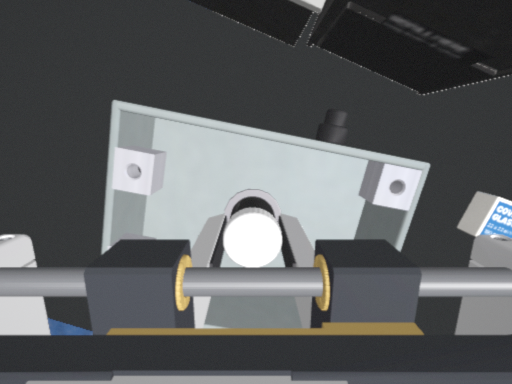

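The cap at (252,238) is gripped, centred between the fingers. The transient +1.19 N m suggests it is against the stop, so I'll sample the moment during another turn.

```bash
M='from cell import manip
s=manip.read_state();print("   M",s["moment"].round(2),s["effort"][5].round(2),s["eef_rot"][2].round(3))'
python3 -m creep '[[-0.4,[0,0,0],1]]' 40 | tail -1; python3 -c "$M"; python3 -m creep '[[-0.4,[0,0,0],1]]' | tail -1; python3 -c "$M"; python3 -m creep '[[-0.4,[0,0,0],-1]]'| tail -1; python3 -c "$M"; python3 -m creep '[[-0.4,[0,0,0],-1]]'| tail -1; python3 -c "$M"; python3 -m creep '[[-0.4,[0,0,0],2]]'| tail -1; python3 -c "$M"; python3 -m creep '[[-0.4,[0,0,0],1]]'| tail -1; python3 -c "$M"
```

```text
finger_force: 40.0
   M [0.99 1.14 1.06] -2.25 0.266
finger_force: 40.0
   M [ 1.74 -2.37  0.31] -1.34 0.177
finger_force: 40.0
   M [ 1.5  -0.25 -0.06] 4.96 0.262
finger_force: 40.0
   M [ 1.55 -0.19 -0.01] 2.11 0.356
finger_force: 40.0
   M [ 1.29 -0.25  0.02] -8.61 0.21
finger_force: 40.0
   M [0.61 4.28 0.57] -0.4 0.111
```

The resisting moment appears only clockwise (about +1 N m) and is about 0 when turning back, so the cap is at its stop. Releasing and moving on to the cover.

```bash
python3 -m creep '[[-0.4,[0,0,0],0],[0.3,[0,0,0],0],[0.3,[0,0,0],0],[0.3,[0,0,0],0],[0.3,[0,0,0],0],[0.3,[0,0,-3],0],[0.3,[0,0,-8],-2],[0.3,[0,0,-13],-4],[0.3,[0,0,-17],-6],[0.3,[0,0,-17],-8],[0.3,[0,0,-17],-9]]' ; python3 -m creep '[[0.3,[0,0,0],-1.5],[0.3,[0,0,0],-3],[0.3,[0,0,0],-4.5],[0.3,[0,0,0],-5.8],[0.3,[0,0,0],-5.8]]'; python3 -m creep '[[0.3,[-5,0.5,0],0],[0.3,[-10,1,0],0],[0.3,[-15,1.5,0],0],[0.3,[-20,2,0],0],[0.3,[-25,2.5,0],0],[0.3,[-30,3,0],0],[0.3,[-35,3.5,0],0],[0.3,[-40,4,0],0],[0.3,[-45,4.7,0],0],[0.3,[-49.6,5.4,0],0],[0.3,[-49.6,5.4,0],0],[0.3,[-49.6,5.4,0],0]]'; python3 - <<'E'
from h import *
p,im=snap("wrist","w3");print(manip.read_state()["eef_pos"])
E
```

```text
clock: 6.95
eef_pos: [484.4, 181.0, 219.8]
eef_rot: [3.14, -0.002, 0.869]
wrist_force: [0.2, -0.4, -1.1]
finger_gap: 61.3
finger_force: 0.0
clock: 7.45
eef_pos: [484.0, 180.9, 218.4]
eef_rot: [3.141, 0.0, 1.37]
wrist_force: [0.3, -0.9, -0.4]
finger_gap: 61.1
finger_force: 0.0
clock: 8.65
eef_pos: [436.5, -316.2, 218.0]
eef_rot: [-3.141, -0.0, 1.364]
wrist_force: [-0.4, 0.6, -0.7]
finger_gap: 61.0
finger_force: 0.0
[ 436.87118889 -315.3216064   218.21404095]
```

View pics/w3.png

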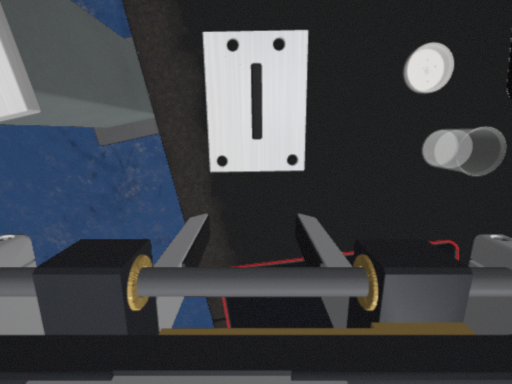

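The whole cover is visible, with holes A(222,161), B(292,160), C(232,45), D(279,44) and the handle bar from (256,64) to (257,139).

```bash
python3 - <<'E'
from h import *
p=cam("wrist");im=cv2.imread("pics/w3.png");s=manip.read_state()
px=[dark(im,c,9) for c in[(222,161),(292,160),(232,45),(279,44)]];print(np.round(px,1))
P=np.array([ray(p,c,5)[:2] for c in px]);t,th,r=fit(P);print(t,th,r.round(1))
g=(im[55:150,245:270].max(2)<70).astype(np.uint8);n,l,st,c=cv2.connectedComponentsWithStats(g);k=1+st[1:,4].argmax();print(st[k],ray(p,c[k]+[245,55],41))
y,x=np.nonzero(l==k); 
for z in(34,41):
  a=ray(p,(x[y<y.min()+12].mean()+245,y.min()+6+55),z);b=ray(p,(x[y>y.max()-12].mean()+245,y.max()-6+55),z);print(z,(a+b)/2,np.degrees(np.arctan2(-(a-b)[0],(a-b)[1])))
e=s["eef_pos"];yw=s["eef_rot"][2];d=t-e[:2]
print(e,np.degrees(yw),"tx,ty",d@[np.cos(yw),np.sin(yw)],d@[np.sin(yw),-np.cos(yw)])
E
```

```text
[[221.7 160.6]
 [291.9 159.4]
 [232.3  44.7]
 [278.5  43.8]]
[ 462.10115023 -218.02649784] -10.81422584541716 [[ 0.2  0.3]
 [-0.1  0.4]
 [ 0.1 -0.4]
 [-0.2 -0.3]]
[  6   9  11  75 656] [ 462.05670091 -215.94655517   41.        ]
34 [ 462.1461332 -217.0011618   34.       ] -10.930615561647343
41 [ 461.90843819 -217.68390072   41.        ] -10.930615561647322
[ 436.87118889 -315.3216064   218.21404095] 78.24476975836369 tx,ty 100.39465481113056 4.878768631984755
```

```bash
python3 -m creep '[[0.3,[5,0.3,0],-0.2],[0.3,[10,0.5,0],-0.2],[0.3,[10,0.5,4],-0.2],[0.3,[10,0.5,9],-0.2],[0.3,[10,0.5,13],-0.2],[0.3,[10,0.5,16],-0.2],[0.3,[10,0.5,18],-0.2],[0.3,[10,0.5,18.9],-0.2],[0.3,[10,0.5,18.9],-0.2],[0.3,[10,0.5,18.9],-0.2]]' ; python3 -m creep '[[-0.9,[0,0,0],0],[-0.9,[0,0,0],0],[-0.9,[0,0,0],0],[-0.9,[0,0,0],0],[-0.9,[0,0,0],0],[-0.9,[0,0,0],0],[-0.9,[0,0,0],0],[-0.9,[0,0,0],0]]' 40
```

```text
clock: 9.7
eef_pos: [462.6, -218.6, 30.6]
eef_rot: [3.14, 0.0, 1.386]
wrist_force: [0.4, 0.1, 0.5]
finger_gap: 61.3
finger_force: 0.0
clock: 10.5
eef_pos: [462.0, -218.8, 29.5]
eef_rot: [3.142, 0.0, 1.385]
wrist_force: [-0.2, 0.2, 0.3]
finger_gap: 13.3
finger_force: 40.0
```

```bash
python3 -m creep '[[-0.9,[0,0,-1],0],[-0.9,[0,0,-3],0],[-0.9,[0,0,-6],0],[-0.9,[0,0,-10],-1],[-0.9,[0,0,-13.5],-2],[-0.9,[0,0,-15.5],-3],[-0.9,[0,0,-16],-4],[-0.9,[0,0,-16],-4],[-0.9,[0,0,-16],-4]]'; python3 - <<'E'
from h import *
s=manip.read_state();e=s["eef_pos"];yw=s["eef_rot"][2];d=np.array([484.2,180.4])-e[:2]
print(np.degrees(yw),"tx,ty",d@[np.cos(yw),np.sin(yw)],d@[np.sin(yw),-np.cos(yw)])
E
```

```text
clock: 11.4
eef_pos: [461.7, -218.6, 189.2]
eef_rot: [-3.141, -0.0, 1.732]
wrist_force: [-0.2, -0.2, -3.2]
finger_gap: 13.5
finger_force: 40.0
99.22719229166816 tx,ty 390.2491407995611 86.18280782908619
```

```bash
python3 -m creep '[[-0.9,[2,0.4,0],0],[-0.9,[6,1.3,0],0],[-0.9,[10,2.2,0],0],[-0.9,[14,3.1,0],0],[-0.9,[18,4,0],0],[-0.9,[22,4.9,0],0],[-0.9,[26,5.8,0],0],[-0.9,[30,6.7,0],0],[-0.9,[34,7.5,0],0],[-0.9,[37,8.2,0],0],[-0.9,[38.6,8.6,0],0],[-0.9,[39,8.6,0],0]]'; python3 -m creep '[[-0.9,[0,0,3],0],[-0.9,[0,0,5],0],[-0.9,[0,0,5],0],[-0.9,[0,0,5],0],[-0.9,[0,0,5],0]]'; python3 - <<'E'
from h import *
p,im=snap("wrist","w4");print(manip.read_state()["eef_pos"]);snap("scene","s4");snap("side","d4")
E
```

```text
clock: 12.6
eef_pos: [482.8, 181.4, 188.6]
eef_rot: [-3.14, 0.0, 1.734]
wrist_force: [0.3, -0.5, -2.8]
finger_gap: 13.6
finger_force: 40.0
clock: 13.1
eef_pos: [483.8, 179.8, 140.6]
eef_rot: [3.14, -0.0, 1.734]
wrist_force: [-0.2, -1.7, -2.5]
finger_gap: 13.3
finger_force: 40.0
[483.84200237 179.89373863 140.65321825]
```

View pics/w4.png

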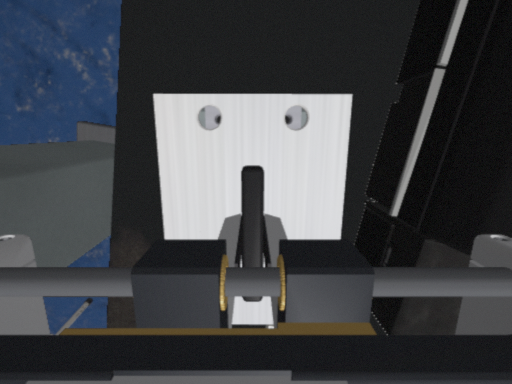

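Through cover holes C(209,118) and D(296,118) the box bosses show, with the thread mouths partly visible. Now measuring the hole centres.

```bash
cat >> h.py <<'E'
def hole(im,uv,r=16,th=200):
    "centre of the hole outline (non-white blob in the white plate)"
    u,v=map(int,uv); g=cv2.cvtColor(im,cv2.COLOR_BGR2GRAY)[v-r:v+r+1,u-r:u+r+1]
    t,b=cv2.threshold(cv2.GaussianBlur(g,(3,3),0),0,255,cv2.THRESH_BINARY_INV+cv2.THRESH_OTSU) if th is None else cv2.threshold(g,th,255,cv2.THRESH_BINARY_INV)
    cs,_=cv2.findContours(b,cv2.RETR_EXTERNAL,cv2.CHAIN_APPROX_NONE)
    c=max((c for c in cs if len(c)>=5),key=cv2.contourArea); e=cv2.fitEllipse(cv2.convexHull(c)); return np.array(e[0])+[u-r,v-r],e[1]
E
python3 - <<'E'
from h import *
p=cam("wrist");im=cv2.imread("pics/w4.png")
print(im[118,185:235].mean(1).round())
for th in(190,210,None):
  h=[hole(im,c,16,th) for c in[(209,118),(296,118)]];print(h)
P=np.array([ray(p,c[0],116.5)[:2] for c in h]);print(P,np.linalg.norm(P[1]-P[0]),fit(P,H[2:]))
k=cv2.resize(np.hstack([im[95:141,185:235],im[95:141,270:320]]),None,fx=8,fy=8,interpolation=cv2.INTER_CUBIC)
s=cv2.imread("pics/d4.png");cv2.imwrite("pics/d4c.png",np.vstack([k[:300],]))
E
```

```text
[217. 218. 218. 216. 214. 215. 215. 216. 217. 214. 209. 198. 183. 153.
 137. 139. 139. 139. 141. 143. 158. 171. 173. 173. 172. 173. 172. 171.
 165. 147. 110.  94.  65.  43.  46.  95. 158. 195. 210. 214. 215. 215.
 215. 216. 216. 216. 216. 214. 212. 211.]
[(array([209.11462975, 117.50703907]), (24.941783905029297, 25.32494354248047)), (array([296.3391552 , 117.52310848]), (24.432897567749023, 25.912830352783203))]
[(array([209.93190765, 115.98589516]), (27.585554122924805, 31.77720069885254)), (array([296.00316048, 116.8452177 ]), (26.765567779541016, 29.066448211669922))]
[(array([209.13970757, 117.52000809]), (24.10739517211914, 24.83123207092285)), (array([296.29449272, 117.70820808]), (23.616811752319336, 25.21486473083496))]
[[442.19324525 249.00483624]
 [501.07308047 258.58170276]] 59.653594761100706 (array([483.67376145, 179.76608541]), np.float64(9.238317438895589), array([[ 0.17095603,  0.02780618],
       [-0.17095603, -0.02780618]]))
```

```bash
python3 -m creep '[[-0.9,[0,0,1],0],[-0.9,[0,0.05,2],0],[-0.9,[0,0.05,2.8],0],[-0.9,[0,0.05,3.3],0],[-0.9,[0,0.05,3.6],0],[-0.9,[0,0.05,3.6],0],[-0.9,[0,0.05,3.6],0],[-0.9,[0,0.05,3.6],0]]'; python3 - <<'E'
from h import *
p,im=snap("wrist","w5");q,sc=snap("scene","s5");r,sd=snap("side","d5");e=manip.read_state()["eef_pos"];zt=e[2]-29.3+5;print(e,manip.read_state()["eef_rot"])
h=[hole(im,c,18,None) for c in[(209,92),(296,92)]] if 0 else None
def box(pp,P):
    f=192/np.tan(np.radians(pp["fovy"])/2);d=R.from_euler('xyz',pp["attitude"]).inv().apply(P-pp["origin"]);return d[:2]/d[2]*f+[pp["cx"],pp["cy"]]
Q=np.array([[np.cos(.159),-np.sin(.159)],[np.sin(.159),np.cos(.159)]]);W=np.c_[H@Q.T+[484.2,180.2],np.full(4,zt)]
pw=[box(p,w) for w in W[2:]];ps=[box(q,w) for w in W];pd=[box(r,w) for w in W];print(np.round(pw),np.round(ps),np.round(pd))
h=[hole(im,c,17,None) for c in pw];P=np.array([ray(p,c[0],zt)[:2] for c in h]);print(h,P,np.linalg.norm(P[1]-P[0]),fit(P,H[2:]))
def crop(i,c,a,b,f):
    u,v=map(int,c);return cv2.resize(i[v-b:v+b,u-a:u+a],None,fx=f,fy=f,interpolation=cv2.INTER_CUBIC)
top=np.hstack([crop(im,c,25,25,5) for c in pw]+[crop(sc,np.mean(ps,0),50,50,2.5)])
bot=np.hstack([crop(sc,c,12,12,187/24)[:180,:180] for c in ps])
bot=np.hstack([bot,np.zeros((bot.shape[0],max(0,top.shape[1]-bot.shape[1]),3),np.uint8)])
cv2.imwrite("pics/m5.png",np.vstack([top,bot[:,:top.shape[1]]]));print(top.shape,bot.shape)
E
```

```text
clock: 14.05
eef_pos: [484.0, 180.2, 103.8]
eef_rot: [3.141, -0.0, 1.734]
wrist_force: [-0.1, -0.1, -2.0]
finger_gap: 13.7
finger_force: 40.0
[483.91199937 180.15294539 103.6901492 ] [ 3.14110525e+00 -6.46951077e-05  1.73445932e+00]
[[210. 117.]
 [297. 118.]] [[230. 184.]
 [250. 171.]
 [198. 168.]
 [211. 161.]] [[227. 196.]
 [246. 188.]
 [206. 182.]
 [217. 177.]]
[(array([213.02609062, 117.3096447 ]), (11.755646705627441, 12.065691947937012)), (array([293.38479805, 117.38479805]), (11.68425464630127, 12.136691093444824))] [[444.98266761 249.74867598]
 [499.40281627 258.68390525]] 55.148806900255444 (array([484.34426856, 180.20723441]), np.float64(9.324184344060225), array([[ 2.39354815,  0.39299601],
       [-2.39354815, -0.39299601]]))
(250, 750, 3) (180, 750, 3)
```

View pics/m5.png

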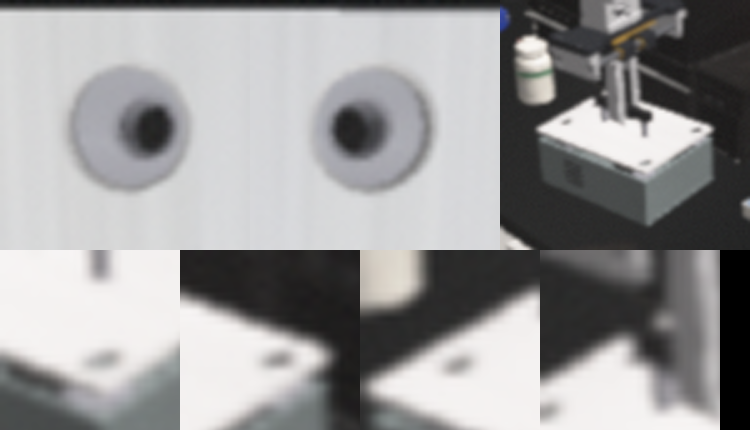

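The wrist crops show threads C and D whole and symmetrical inside their cover holes. The scene crop shows the cover square over the box with a small gap all round. The wrist force, about the plate's weight, confirms it is hanging free, so I'm handing in.

```bash
python3 -m creep '[[-0.9,[0,0,0],0],[-0.9,[0,0,0],0],[-0.9,[0,0,0],0],[-0.9,[0,0,0],0]]'; python3 -c "
from cell import manip
print(manip.sign_off())"
```

```text
clock: 14.6
eef_pos: [483.8, 180.1, 103.5]
eef_rot: [3.142, 0.0, 1.734]
wrist_force: [0.3, 0.6, -1.9]
finger_gap: 13.6
finger_force: 40.0
the job is handed in; nothing more can be done
None
```

Job handed in at 14.6 s (no verdict was returned): the cap is turned clockwise to its stop, and the cover is held still about 10 mm above the rim. Threads C and D show whole through its holes; A and B I inferred from the measured position and yaw.

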